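# Lock a scooter battery pack into its test cradle

## Task

Push the scooter battery pack along its cradle until it is fully home against the end stop. Then, with the pack home, throw the cradle's lever out of its release notch and into the notch marked by the pointed cone, so that the bolt shuts behind the pack, and leave the lever resting in that notch. Do not disturb the screwdriver, the tub or the tape roll.

Things in the scene. Friction and masses are not known exactly. Their poses are not given: they have to be found in the camera images.
- cradle: Fixed bench cradle; place and yaw vary. Origin on the bench under the middle of the pack channel. y runs along the channel from the open mouth (-y) to the end stop (+y), x across it towards the lever casing. Bed top 12 mm above the bench, y -175 to +130. Channel x -38 to +38 mm; near wall 40 mm high, y -135 to +100. Grey casing (far wall) x 38 to 250, y -150 to +85, top at 50 mm.
- stop_face (a point): Middle of the end stop's face, at x = 0, y = +100 mm in the cradle's frame, 36 mm above the bench. The stop is a steel block 60 mm high above the bench. The pack's front end rests against it when home.
- lever_pivot (a point): Vertical pivot axis of the lever at the casing's top, x = 75, y = -92 mm in the cradle's frame, 50 mm above the bench.
- bolt_tip (a point): Middle of the front end of the flat steel bolt (13 mm wide, 18 mm high), 31 mm above the bench, at cradle y = -92 mm. At release it is inside the casing at cradle x = +40; the lever drives it towards -x across the channel mouth, 37.4 mm per rad. It passes about 5 mm behind a pack that is home; a pack that is not home blocks it and so the lever.
- pack: Black battery pack with a pale sheet on its top, 70 x 180 x 48 mm (x, y, z), about 0.8 kg (varies), lying loose on the bed in the channel, its length along the cradle's y axis. Origin at the centre of its underside. It starts about 40 to 75 mm short of home, its rear end sticking out of the mouth. It slides with about 3 to 8 N.
- pack_rear (a point): Centre of the pack's rear end face (its -y end), 24 mm above its underside. With the pack home against the end stop this is at y = -80 mm in the cradle's frame.
- lever (a joint): Lever angle, rad, growing clockwise seen from above. 0 = release notch, where it starts, the arm pointing 85 degrees counter-clockwise from the cradle's x axis. Four sprung notches 30 degrees apart: 0, 0.524, 1.047, 1.571; stops just beyond the ends. Leaving a notch takes about 7 N at the post, falling to nothing half-way, then it snaps into the next; let go, it settles in the nearest notch.
- lever_post (a point): Centre of the top of the lever's upright black post, 135 mm above the bench and 100 mm out from the pivot. The post is a cylinder of 28 mm diameter, from 71 to 135 mm above the bench, standing on a flat steel arm (16 mm wide, top 71 mm above the bench, reaching 134 mm from the pivot). This point's x axis points outwards along the arm, away from the pivot, z up.
- cone: Pointed dark steel cone, base 36 mm diameter, 38 mm high, fixed on the casing top just outside one of the three notches other than release: it marks the wanted notch. Origin at the centre of its base, 156 mm from the pivot in the direction of that notch. In that notch the arm points straight at the cone.
- disc_a: Flat dark steel disc, 22 mm diameter, 4 mm high, fixed likewise beside an unwanted notch. Origin at the centre of its base.
- disc_b: The other flat steel disc, the same, beside the other unwanted notch.
- screwdriver: Screwdriver, 190 mm long, lying on the bench to the left; bystander. Its own x axis runs along it.
- screw_tub: Open grey plastic tub, 84 mm diameter, 60 mm high, on the bench to the right; bystander. Origin at the centre of its underside.
- tape_roll: Black roll of tape, 100 mm outer diameter, 30 mm high, lying flat on the bench to the right; bystander. Origin at the centre of its underside.

How it is judged:
By the outcome, as a careful person would: the job done as asked, in the order asked, and still so for the second after the job is handed in, with the robot touching nothing.
It also fails if it takes over 61 s, if anything falls off the work surface, if the arm or the gripper's body presses on something with over 40 N, if the wrist force passes 120 N, or if a joint passes its speed limit or range.

## Robot

A 7-joint arm with a two-finger parallel gripper is mounted at the origin on the work surface. World frame = base frame: x ahead of the robot, y to its left, z up, the work surface at z = 0. Lengths are in mm, angles in rad, forces in N, time in s.
With the tool pointing down it reaches from about 425 to 925 mm from the base axis. Payload 6.8 kg.
Tool frame: the origin (TCP) lies at the very end of the fingers, on their centre line; the grasp point (between the pads) lies 19 mm behind it (ctrl.pinch_z is the distance from the TCP to the grasp point, in mm); z points along the fingers, y is the line along which they close (so a half turn about z gives the same grasp; the last joint's range is limited). The gripper opens to 88 mm and grips with 3 to 60 N. Pads are 20 mm wide; open, the fingers measure 115 mm over their backs; the gripper's body (75 mm by 178 mm) begins 61 mm behind the grasp point.
Start: joints at [-1.267, 0.477, 0.022, 1.555, -0.011, 1.109, -0.083], TCP at [270.173, 618.59, 222.664] pointing down, gripper open.
Joint ranges: [-2.96, 2.96], [-0.34, 2.1], [-1.41, 1.46], [0.24, 2.44], [-1.37, 4.51], [0.17, 1.92], [-2.96, 2.96]. Speed limits (rad/s): [2.39, 2.39, 3.14, 3.14, 3.14, 3.14, 3.14].

## Interface

Orientations are given as a 3x3 rotation matrix whose columns are the frame's x, y, z axes.
In Python, from workcell import status, vision, job, ctrl gives the robot as it stands.
- The arm moves only by the tool apply_moves, never from a script. Its argument "deltas" is a list of rows, each a list of 4 numbers: the shift along the tool's x, y, z in mm, then the turn about the tool's z in degrees. In form: [[dx, dy, dz, roll], ...]. A call has exactly 8 rows; each row is the pose to reach, as a shift and turn from the pose commanded when the call began, along the tool's axes at that moment; what a row does not reach only later rows make up. A row lasts 1/10 s, in which the tool goes at most 50 mm and 8.59 degrees, less where a joint would pass 70% of its speed; a pose out of reach is approached as far as the arm can. A call with a gripper value outside its range is refused whole. "hand" is the finger opening in mm, from 0 to 87.8, set as the call begins (left out, the last holds). The fingers move at their own pace and stop on an object; "squeeze" is the grip in N (left out, the last holds). Time passes only in rows, so rows that repeat a pose let the fingers close, or fill a call up. It gives the time, the measured TCP pose, the force, the opening and the grip force at its end, in the units of the state.
- status.get_obs(): the state, without advancing time (a new reading comes with each control period).
- vision.capture(name): name is "scene" or "top" or "wrist"; returns a dict with "img" (384x512x3 uint8, red, green, blue), "fovy" (degrees; the focal length in pixels is half the picture's height over the tangent of half this angle, whatever the lens; pixels are square), "cx", "cy" (the principal point, pixels), "origin" and "rotation" of the camera in the world. Camera axes: x right, y down, z forward; pixel columns grow to the right and rows downward; lengths in mm; the calibration is good to about 2 mm. A picture is of the moment at which its call begins. There is no depth.
- job.finish_job(): hands the job in; it is judged then, once.
The state is a dict: "time_s": time; "joint_pos": joint angles; "joint_velocities": joint speeds; "joint_torque": joint torques, N m; "tcp_pos": TCP position; "eef_rot": TCP orientation; "ft_force": force on the tool from outside, world axes, zero at the start; "wrist_torque": the same for the moment, N m; "grip_width": opening from 0.0 (shut) to 1.0 (fully open); "finger_force": force on a finger pad.
Only numpy, scipy, OpenCV 4.12 (cv2) and the standard library are available. Lean on these libraries where they do the work, as an engineer would, in place of code of your own. Each camera call takes 0.05 s, during which the arm holds its last target. There are 200 camera calls.

## Working session

There is one attempt and no reset: what is moved stays moved. The work goes in short steps, Python scripts to look and compute and a tool call to move; the robot and the scene stay as the last step left them, time stands still between calls to the robot, and variables do not carry over. Pictures are saved under pics/ and viewed, at most 10 in all, crops included, and the job is handed in when it is done.

Besides the shell and the picture viewer there is one more tool, called after "Request:" in YAML: its name, and indented under it one key for each argument. apply_moves: Moves the arm, as the interface text tells. Its arguments: {"type":"object","properties":{"deltas":{"type":"array","items":{"type":"array","items":{"type":"number"}}},"hand":{"type":"number"},"squeeze":{"type":"number"}},"required":["deltas"]}

```bash
mkdir -p pics; ls; python3 - <<'E'
from workcell import status, vision
import cv2,pickle
o=status.get_obs();print(o['time_s'],o['tcp_pos'],o['eef_rot'],o['ft_force'])
d={}
for n in("scene","top"):
    c=vision.capture(n);d[n]=c;cv2.imwrite(f"pics/{n}0.png",c['img'][:,:,::-1]);print(n,c['fovy'],c['cx'],c['cy'],c['origin'],c['rotation'])
pickle.dump(d,open('d0.pkl','wb'))
E
```

```text
pics
0.0 [269.97910281 617.98940002 221.67978362] [[-9.16416820e-01  4.00224808e-01 -5.60456943e-04]
 [ 4.00225155e-01  9.16415147e-01 -1.76198276e-03]
 [-1.91577979e-04 -1.83901960e-03 -9.99998291e-01]] [ 0.7915628  -0.32121299  0.50515241]
scene 47.241486116007465 250.72796954749882 190.8928229916519 [1378.64590276  143.3974387   974.67743653] [[-0.14024858  0.71870378 -0.68102512]
 [ 0.98999128  0.09085946 -0.1079899 ]
 [-0.01573518 -0.68935436 -0.72425339]]
top 53.48880909499149 251.2212393978335 197.67319299614212 [ 397.66805218  -19.23208149 1112.19730082] [[-0.0085619  -0.98695951  0.16074087]
 [-0.99995518  0.007801   -0.0053642 ]
 [ 0.00404031 -0.16077959 -0.98698207]]
```

View pics/top0.png

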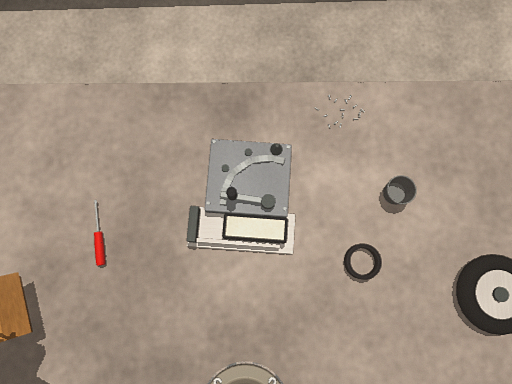

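View pics/scene0.png

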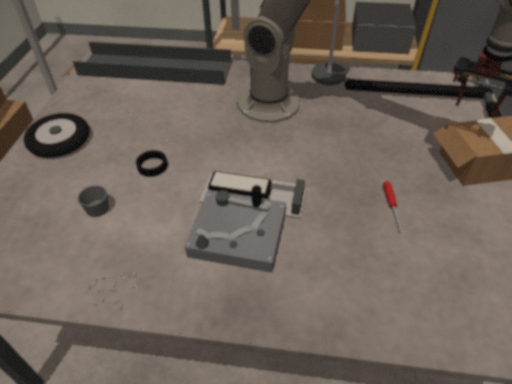

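```bash
python3 - <<'E'
import pickle,cv2
d=pickle.load(open('d0.pkl','rb'))
t=d['top']['img'][130:260,180:305,::-1]; s=d['scene']['img'][165:275,180:310,::-1]
t=cv2.resize(t,None,fx=4.6,fy=4.6,interpolation=cv2.INTER_CUBIC)
cv2.imwrite('pics/topz.png',t)
s=cv2.resize(s,None,fx=5,fy=5,interpolation=cv2.INTER_CUBIC);cv2.imwrite('pics/scz.png',s)
E
```

```text
(no output)
```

View pics/topz.png

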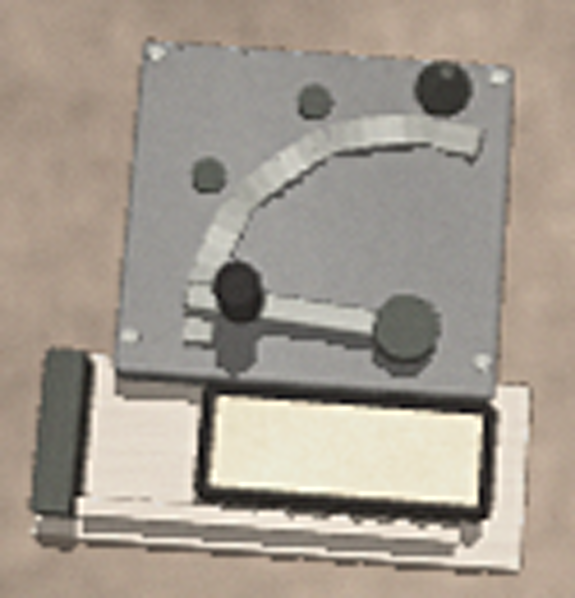

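View pics/scz.png

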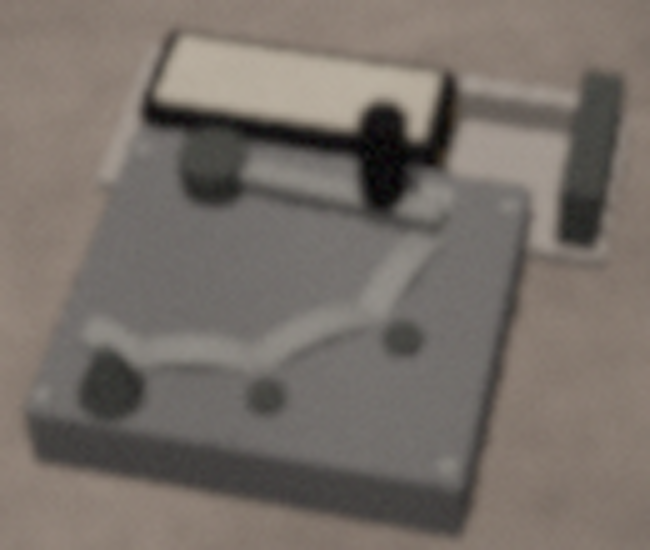

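```bash
cat > h.py <<'E'
import numpy as np,cv2
def cast(c,uv,z):
    f=192/np.tan(np.radians(c['fovy']/2)); uv=np.atleast_2d(uv).astype(float)
    r=np.c_[(uv[:,0]-c['cx'])/f,(uv[:,1]-c['cy'])/f,np.ones(len(uv))]@np.array(c['rotation']).T
    o=np.array(c['origin']); return (o+r*((z-o[2])/r[:,2])[:,None])
def kabsch(M,W):
    M=np.array(M,float);W=np.array(W)[:,:2]
    a=M-M.mean(0);b=W-W.mean(0)
    th=np.arctan2((a[:,0]*b[:,1]-a[:,1]*b[:,0]).sum(),(a*b).sum())
    R=np.array([[np.cos(th),-np.sin(th)],[np.sin(th),np.cos(th)]])
    t=W.mean(0)-R@M.mean(0); return th,R,t,W-(M@R.T+t)
E
python3 - <<'E'
from h import *
import pickle
d=pickle.load(open('d0.pkl','rb'));t=d['top'];s=d['scene']
P=np.array([75,-92.]);pol=lambda r,a:P+r*np.array([np.cos(np.radians(a)),np.sin(np.radians(a))])
Z=lambda uv,o,k:(np.array(uv)+.5)/k-.5+np.array(o)
tc=Z([(148,40),(513,68),(493,397),(117,370),(209,175),(315,101)],(180,130),4.6)
sc=Z([(528,190),(467,490),(30,410),(404,339),(267,397)],(180,165),5)
Mt=[(250,85),(250,-150),(38,-150),(38,85),pol(156,55),pol(156,25)]
Ms=[(38,85),(250,85),(250,-150),pol(156,55),pol(156,25)]
Wt=np.r_[cast(t,tc[:4],50),cast(t,tc[4:],54)];Ws=np.r_[cast(s,sc[:3],50),cast(s,sc[3:],54)]
for M,W in((Mt,Wt),(Ms,Ws),(Mt+Ms,np.r_[Wt,Ws])):
    th,R,tr,res=kabsch(M,W);print(np.degrees(th),tr,res.round(1).tolist())
for c in(t,s):
    h=cv2.cvtColor(c['img'],cv2.COLOR_RGB2HSV).astype(int);g=c['img'].astype(int)
    m=((h[...,2]>150)&(g[...,0]-g[...,2]>18)).astype(np.uint8)
    n,l,st,ce=cv2.connectedComponentsWithStats(m)
    for i in range(1,n):
        if st[i,4]>150:
            pts=np.argwhere(l==i)[:,::-1]; w=cast(c,pts,60)[:,:2].astype(np.float32);r=cv2.minAreaRect(w)
            print(st[i],r,'cradle',R.T@(np.array(r[0])-tr))
E
```

```text
-4.732210057839888 [490.6605187   26.21114493] [[-1.0, -2.5], [-1.6, 2.2], [1.9, 2.1], [0.9, -2.8], [-0.3, 0.6], [0.0, 0.5]]
-4.480188135012872 [493.73697693  30.49017587] [[4.0, -3.5], [-1.0, 0.3], [-2.7, 4.0], [-0.2, -0.4], [-0.1, -0.5]]
-4.583712742876904 [492.01941339  28.08459873] [[-2.2, -5.1], [-3.4, -0.3], [0.1, 0.2], [-0.2, -4.8], [-1.6, -1.7], [-1.5, -1.9], [5.5, -1.0], [0.6, 3.2], [-0.7, 6.8], [1.5, 2.3], [1.7, 2.3]]
[     0      0    512    384 168606] ((630.1500854492188, -44.4473876953125), (1558.169189453125, 1101.7630615234375), 89.68183898925781) cradle [143.48531497 -61.26121127]
[ 225  216   60   24 1139] ((485.82061767578125, -34.090599060058594), (160.88937377929688, 54.04998779296875), 85.13983917236328) cradle [ -1.21020331 -62.47171917]
[351 251  23  23 407] ((389.10418701171875, -325.1197814941406), (59.86011505126953, 59.14340591430664), 89.50161743164062) cradle [ -74.35953649 -360.29923309]
[ 476  270   36   49 1273] ((303.19940185546875, -675.5365600585938), (94.23833465576172, 127.71675872802734), 83.23656463623047) cradle [-131.98581011 -716.46038117]
[218 366  54  18 627] ((103.2393798828125, -3.5206222534179688), (137.7887420654297, 41.65751647949219), 89.44004821777344) cradle [-385.01082419  -62.57371415]
[217  39  27  11 234] ((-322.06158447265625, -193.74679565429688), (113.65876007080078, 81.97128295898438), 82.62545776367188) cradle [-793.7494881  -286.17964421]
[334  46  83  14 430] ((-317.0997009277344, 401.01910400390625), (84.81473541259766, 332.650634765625), 1.0591626167297363) cradle [-836.33453064  307.08050938]
[478 119  34  34 413] ((169.71340942382812, 761.6299438476562), (170.3353271484375, 56.077056884765625), 13.914460182189941) cradle [-379.89684679  705.44193194]
[212 172  55  20 615] ((485.4248962402344, -31.683914184570312), (157.5099639892578, 52.36495590209961), 85.21943664550781) cradle [ -1.79699068 -60.10435605]
```

Request:
apply_moves:
  deltas:
    - [-30, -19, 0, -2]
    - [-70, -46, 0, -5]
    - [-115, -75, 0, -8]
    - [-160, -104, 0, -11]
    - [-205, -133, 0, -14]
    - [-250, -162, 0, -17]
    - [-290, -188, 0, -19]
    - [-320, -207, 0, -19]
  hand: 0
  squeeze: 20

```text
time_s: 0.9
tcp_pos: [481.3, 298.4, 222.5]
eef_rot: [[-0.997, 0.08, -0.0], [0.08, 0.997, -0.0], [0.0, -0.0, -1.0]]
ft_force: [0.4, 0.9, -0.4]
grip_width: 0.312
finger_force: 0.0
```

Request:
apply_moves:
  deltas:
    - [-3, -45, 0, 0]
    - [-6, -93, 0, 0]
    - [-9, -141, 0, 0]
    - [-13, -189, 0, 0]
    - [-17, -237, 0, 0]
    - [-21, -285, 0, 0]
    - [-25, -333, 0, 0]
    - [-28, -375, 0, 0]

```text
time_s: 1.7
tcp_pos: [477.8, -77.8, 222.6]
eef_rot: [[-0.997, 0.081, -0.0], [0.081, 0.997, -0.0], [-0.0, -0.0, -1.0]]
ft_force: [0.8, -0.4, -0.3]
grip_width: 0.005
finger_force: 0.0
```

Request:
apply_moves:
  deltas:
    - [-2, -40, 0, 0]
    - [-4, -75, 0, 0]
    - [-4, -90, 30, 0]
    - [-4, -90, 75, 0]
    - [-4, -90, 110, 0]
    - [-4, -90, 110, 0]
    - [-4, -90, 110, 0]
    - [-4, -90, 110, 0]

```text
time_s: 2.5
tcp_pos: [476.5, -165.5, 114.4]
eef_rot: [[-0.997, 0.08, 0.003], [0.08, 0.997, -0.0], [-0.003, -0.0, -1.0]]
ft_force: [0.3, -0.8, 0.1]
grip_width: 0.008
finger_force: 0.0
```

```bash
python3 - <<'E'
from workcell import status, vision
import cv2,pickle
d={}
for n in("wrist","top"):
    c=vision.capture(n);d[n]=c
pickle.dump(d,open('d1.pkl','wb'));c=d['wrist'];print(c['fovy'],c['cx'],c['cy'],c['origin'],c['rotation'])
cv2.imwrite('pics/w1.png',c['img'][:,:,::-1])
o=status.get_obs();print(o['time_s'],o['tcp_pos'],o['ft_force'],o['grip_width'])
E
```

```text
62.73981553795683 257.55485630856805 195.24651104139116 [ 409.74039335 -160.10344165  277.52194794] [[ 8.01768948e-02  9.66421178e-01  2.44134742e-01]
 [ 9.96780650e-01 -7.77266940e-02 -1.96696880e-02]
 [-3.34166134e-05  2.44925841e-01 -9.69541815e-01]]
2.6 [ 476.56788766 -165.43246216  114.45371721] [-0.13588977 -0.42173788  0.41835384] 0.0034536886100250985
```

View pics/w1.png

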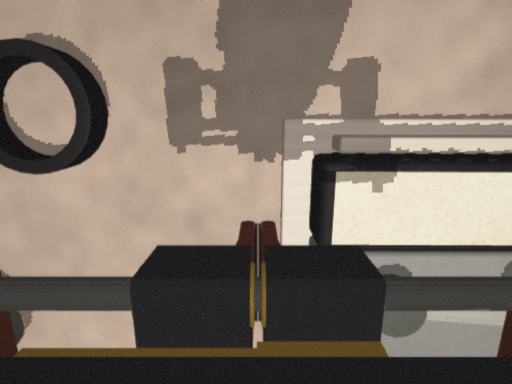

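```bash
python3 - <<'E'
from h import *
import pickle
c=pickle.load(open('d1.pkl','rb'))['wrist']
print(cast(c,[(284,122),(281,243)],12).round(1).tolist())
W=cast(c,[(314,154),(311,248)],60);print(W.round(1).tolist())
th=np.radians(-4.65);R=np.array([[np.cos(th),-np.sin(th)],[np.sin(th),np.cos(th)]])
for p in list(cast(c,[(284,122),(281,243)],12))+list(W)+[np.array([476.5,-165.5,0])]: print(((p[:2]-[491.3,27.5])@R).round(1))
E
```

```text
[[416.5, -138.9, 12.0], [522.7, -147.9, 12.0]]
[[438.4, -123.4, 60.0], [508.0, -128.1, 60.0]]
[ -61.1 -171.9]
[  45.5 -172.3]
[ -40.5 -154.7]
[  29.3 -153.8]
[   0.9 -193.6]
```

Request:
apply_moves:
  deltas:
    - [3, 0, 40, 0]
    - [3, 0, 75, 0]
    - [3, 0, 86, 0]
    - [3, 5, 86, 0]
    - [3, 20, 86, 0]
    - [3, 35, 86, 0]
    - [3, 45, 86, 0]
    - [3, 55, 86, 0]

```text
time_s: 3.4
tcp_pos: [478.4, -111.4, 28.6]
eef_rot: [[-0.997, 0.081, 0.004], [0.081, 0.997, -0.002], [-0.004, -0.002, -1.0]]
ft_force: [-0.5, -8.2, 4.9]
grip_width: 0.004
finger_force: 3.8
```

Request:
apply_moves:
  deltas:
    - [0, 7, 0, 0]
    - [0, 14, 0, 0]
    - [0, 20, 0, 0]
    - [0, 25, 0, 0]
    - [0, 29, 0, 0]
    - [0, 32, 0, 0]
    - [0, 33, 0, 0]
    - [0, 33, 0, 0]

```text
time_s: 4.2
tcp_pos: [481.0, -78.9, 28.6]
eef_rot: [[-0.997, 0.082, 0.004], [0.082, 0.997, -0.002], [-0.004, -0.001, -1.0]]
ft_force: [0.2, -5.2, 6.3]
grip_width: 0.002
finger_force: 3.3
```

Request:
apply_moves:
  deltas:
    - [0, 2, 0, 0]
    - [0, 4, 0, 0]
    - [0, 6, 0, 0]
    - [0, 8, 0, 0]
    - [0, 9, 0, 0]
    - [0, 10, 0, 0]
    - [0, 10, 0, 0]
    - [0, 10, 0, 0]

```text
time_s: 5.0
tcp_pos: [481.8, -69.2, 28.6]
eef_rot: [[-0.997, 0.082, 0.004], [0.082, 0.997, -0.002], [-0.004, -0.001, -1.0]]
ft_force: [-0.3, -6.7, 6.4]
grip_width: 0.007
finger_force: 3.7
```

Request:
apply_moves:
  deltas:
    - [0, 1, 0, 0]
    - [0, 2, 0, 0]
    - [0, 3, 0, 0]
    - [0, 4, 0, 0]
    - [0, 4, 0, 0]
    - [0, 4, 0, 0]
    - [0, 4, 0, 0]
    - [0, 4, 0, 0]

```text
time_s: 5.8
tcp_pos: [482.0, -65.2, 28.6]
eef_rot: [[-0.997, 0.082, 0.004], [0.082, 0.997, -0.002], [-0.004, -0.001, -1.0]]
ft_force: [-0.1, -6.6, 6.7]
grip_width: 0.006
finger_force: 3.8
```

Request:
apply_moves:
  deltas:
    - [0, 1, 0, 0]
    - [0, 2, 0, 0]
    - [0, 3, 0, 0]
    - [0, 4, 0, 0]
    - [0, 4, 0, 0]
    - [0, 4, 0, 0]
    - [0, 4, 0, 0]
    - [0, 4, 0, 0]

```text
time_s: 6.6
tcp_pos: [482.4, -61.2, 28.6]
eef_rot: [[-0.997, 0.082, 0.004], [0.082, 0.997, -0.002], [-0.004, -0.001, -1.0]]
ft_force: [-0.9, -6.5, 6.6]
grip_width: 0.007
finger_force: 3.8
```

Request:
apply_moves:
  deltas:
    - [0, 1, 0, 0]
    - [0, 2, 0, 0]
    - [0, 3, 0, 0]
    - [0, 4, 0, 0]
    - [0, 4, 0, 0]
    - [0, 4, 0, 0]
    - [0, 4, 0, 0]
    - [0, 4, 0, 0]

```text
time_s: 7.4
tcp_pos: [482.5, -60.0, 28.6]
eef_rot: [[-0.996, 0.085, 0.004], [0.085, 0.996, -0.004], [-0.004, -0.004, -1.0]]
ft_force: [-0.9, -15.1, 4.8]
grip_width: 0.002
finger_force: 7.7
```

Request:
apply_moves:
  deltas:
    - [0, 1, 0, 0]
    - [0, 2, 0, 0]
    - [0, 3, 0, 0]
    - [0, 4, 0, 0]
    - [0, 4, 0, 0]
    - [0, 4, 0, 0]
    - [0, 4, 0, 0]
    - [0, 4, 0, 0]

```text
time_s: 8.2
tcp_pos: [482.5, -59.9, 28.7]
eef_rot: [[-0.996, 0.088, 0.005], [0.088, 0.996, -0.008], [-0.005, -0.007, -1.0]]
ft_force: [-2.0, -26.0, 5.1]
grip_width: 0.003
finger_force: 13.1
```

```bash
python3 - <<'E'
from workcell import status, vision
import cv2,pickle
c=vision.capture("top")
pickle.dump(c,open('d2.pkl','wb'))
t=c['img'][130:260,180:305,::-1]
cv2.imwrite('pics/top2.png',cv2.resize(t,None,fx=4.6,fy=4.6,interpolation=cv2.INTER_CUBIC))
E
```

```text
(no output)
```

View pics/top2.png

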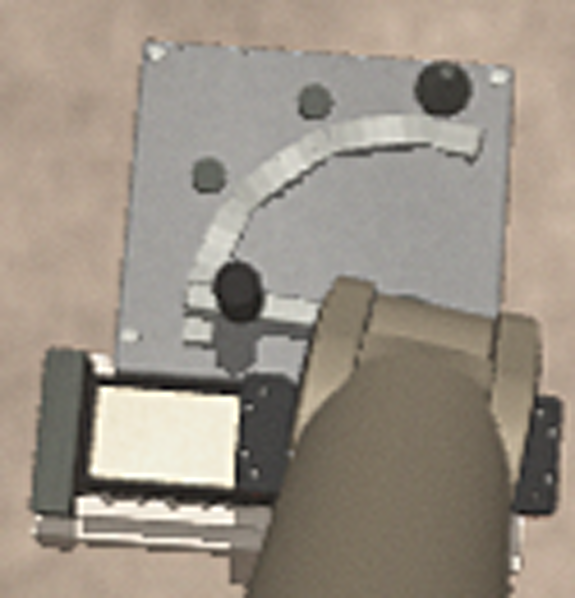

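Request:
apply_moves:
  deltas:
    - [0, -15, 0, 0]
    - [0, -40, 0, 0]
    - [0, -65, 0, 0]
    - [0, -70, -30, 0]
    - [0, -70, -75, 0]
    - [0, -70, -120, 0]
    - [0, -70, -145, 0]
    - [0, -70, -145, 0]
  hand: 16

```text
time_s: 9.05
tcp_pos: [478.7, -121.2, 176.4]
eef_rot: [[-0.997, 0.08, 0.009], [0.08, 0.997, 0.0], [-0.009, 0.001, -1.0]]
ft_force: [0.1, -0.8, 0.2]
grip_width: 0.185
finger_force: 0.0
```

```bash
python3 - <<'E'
from workcell import status, vision
from h import *
import pickle
o=status.get_obs();print(o['time_s'],o['tcp_pos'],o['joint_pos'],o['ft_force'])
d=pickle.load(open('d0.pkl','rb'))
print('post',cast(d['top'],[((240+.5)/4.6-.5+180,(283+.5)/4.6-.5+130)],135),cast(d['scene'],[((384.5)/5-.5+180,(115.5)/5-.5+165)],135))
c=vision.capture('wrist');pickle.dump(c,open('d3.pkl','wb'));cv2.imwrite('pics/w3.png',c['img'][:,:,::-1])
E
```

```text
9.05 [ 478.65183219 -121.19662911  176.41311412] [-0.20833281  0.23588368  0.38539035  2.05536219 -0.11853243  0.86179869
  1.73470269] [ 0.06239798 -0.81837978  0.17221033]
post [[574.48556269  25.95137972 135.        ]] [[575.22606748  31.46781138 135.        ]]
```

View pics/w3.png

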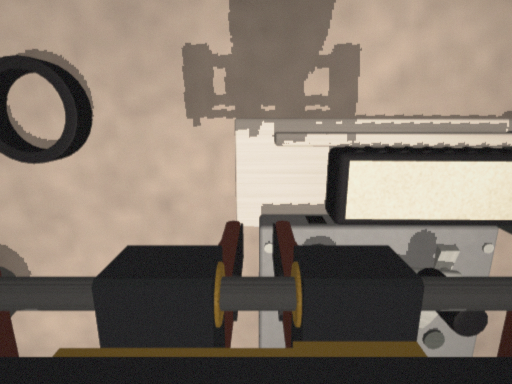

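Request:
apply_moves:
  deltas:
    - [-10, 40, 0, 2]
    - [-20, 85, 0, 5]
    - [-30, 130, 0, 5]
    - [-40, 158, 10, 5]
    - [-40, 161, 50, 5]
    - [-40, 161, 88, 5]
    - [-40, 161, 88, 5]
    - [-40, 161, 88, 5]

```text
time_s: 9.9
tcp_pos: [527.6, 35.8, 83.2]
eef_rot: [[-0.986, 0.167, -0.003], [0.167, 0.986, -0.001], [0.003, -0.001, -1.0]]
ft_force: [0.6, -0.4, 0.0]
grip_width: 0.181
finger_force: 0.0
```

```bash
python3 - <<'E'
from workcell import status
import numpy as np
o=status.get_obs();p=np.array(o['tcp_pos']);R=np.array(o['eef_rot']);print(o['time_s'],p,R.round(3).tolist(),o['ft_force'])
P=np.array([558.5,-69.7])
for d,ps in [(22,80.3)]+[(22,x) for x in range(75,-11,-5)]:
    a=np.radians(ps);C=P+100*np.array([np.cos(a),np.sin(a)])-d*np.array([np.sin(a),-np.cos(a)])
    w=np.r_[C-p[:2],0];t=R.T@w;print(ps,C.round(),t.round(1)[:2],'roll',80.3-ps)
E
```

```text
9.9 [527.57979407  35.77279286  83.19924744] [[-0.986, 0.167, -0.003], [0.167, 0.986, -0.001], [0.003, -0.001, -1.0]] [ 0.5801735  -0.4402714   0.00106434]
80.3 [554.  33.] [-26.3   1.2] roll 0.0
75 [563.  33.] [-35.6   2.8] roll 5.299999999999997
70 [572.  32.] [-44.5   3.5] roll 10.299999999999997
65 [581.  30.] [-53.4   3.4] roll 15.299999999999997
60 [589.  28.] [-62.3   2.6] roll 20.299999999999997
55 [598.  25.] [-71.1   1. ] roll 25.299999999999997
50 [606.  21.] [-79.7  -1.4] roll 30.299999999999997
45 [614.  17.] [-88.1  -4.5] roll 35.3
40 [621.  11.] [-96.1  -8.4] roll 40.3
35 [628.   6.] [-103.8  -12.9] roll 45.3
30 [634.  -1.] [-111.1  -18.1] roll 50.3
25 [640.  -7.] [-117.9  -23.9] roll 55.3
20 [645. -15.] [-124.2  -30.3] roll 60.3
15 [649. -23.] [-129.9  -37.2] roll 65.3
10 [653. -31.] [-134.9  -44.5] roll 70.3
5 [656. -39.] [-139.3  -52.3] roll 75.3
0 [658. -48.] [-143.   -60.4] roll 80.3
-5 [660. -56.] [-146.   -68.8] roll 85.3
-10 [661. -65.] [-148.3  -77.5] roll 90.3
```

Request:
apply_moves:
  deltas:
    - [-13, 1, -3, 0]
    - [-22, 1, -3, 0]
    - [-26, 1, -3, 0]
    - [-31, 2, -3, 3]
    - [-36, 3, -3, 5]
    - [-40, 3, -3, 8]
    - [-44, 3, -3, 10]
    - [-44, 3, -3, 10]

```text
time_s: 10.7
tcp_pos: [572.6, 32.9, 87.4]
eef_rot: [[-0.942, 0.335, 0.0], [0.335, 0.942, 0.001], [0.0, 0.001, -1.0]]
ft_force: [-1.7, 4.1, 1.1]
grip_width: 0.184
finger_force: 2.2
```

Request:
apply_moves:
  deltas:
    - [-5, 3, 0, 3]
    - [-9, 4, 0, 5]
    - [-14, 4, 0, 8]
    - [-18, 4, 0, 10]
    - [-27, 4, 0, 15]
    - [-36, 3, 0, 20]
    - [-45, 2, 0, 25]
    - [-54, -1, 0, 30]

```text
time_s: 11.5
tcp_pos: [621.5, 13.7, 86.5]
eef_rot: [[-0.646, 0.763, -0.004], [0.763, 0.646, 0.002], [0.004, -0.002, -1.0]]
ft_force: [-5.3, 0.9, 2.8]
grip_width: 0.185
finger_force: 2.8
```

Request:
apply_moves:
  deltas:
    - [-5, 1, 0, 3]
    - [-9, 2, 0, 5]
    - [-14, 2, 0, 8]
    - [-18, 2, 0, 10]
    - [-27, 2, 0, 15]
    - [-36, 1, 0, 20]
    - [-45, 0, 0, 25]
    - [-54, -3, 0, 30]

```text
time_s: 12.3
tcp_pos: [655.2, -27.8, 86.7]
eef_rot: [[-0.179, 0.984, -0.002], [0.984, 0.179, 0.004], [0.004, -0.001, -1.0]]
ft_force: [-3.7, 3.6, 3.5]
grip_width: 0.186
finger_force: 2.7
```

Request:
apply_moves:
  deltas:
    - [-5, 1, 0, 3]
    - [-9, 2, 0, 5]
    - [-14, 2, 0, 8]
    - [-18, 2, 0, 10]
    - [-23, 2, 0, 13]
    - [-27, 2, 0, 15]
    - [-30, 2, 0, 17]
    - [-30, 2, 0, 17]

```text
time_s: 13.1
tcp_pos: [663.1, -60.1, 86.7]
eef_rot: [[0.116, 0.993, 0.0], [0.993, -0.116, -0.0], [-0.0, 0.0, -1.0]]
ft_force: [0.7, -0.7, 0.0]
grip_width: 0.186
finger_force: 0.0
```

Request:
apply_moves:
  deltas:
    - [10, 0, 0, 0]
    - [25, 0, 0, 0]
    - [40, 0, 0, 0]
    - [50, 0, -30, 0]
    - [50, 0, -75, 0]
    - [50, 0, -110, 0]
    - [70, 0, -130, 0]
    - [110, 0, -130, 0]

```text
time_s: 13.9
tcp_pos: [677.5, 47.7, 221.2]
eef_rot: [[0.119, 0.993, 0.007], [0.993, -0.119, -0.0], [0.0, 0.007, -1.0]]
ft_force: [0.5, -0.2, -0.2]
grip_width: 0.183
finger_force: 0.0
```

Request:
apply_moves:
  deltas:
    - [40, 0, 0, 0]
    - [80, 0, 0, 0]
    - [120, 0, 0, 0]
    - [160, 0, 0, 0]
    - [200, 0, 0, 0]
    - [225, 0, 0, 0]
    - [230, 0, 0, 0]
    - [230, 0, 0, 0]

```text
time_s: 14.7
tcp_pos: [701.4, 279.8, 216.2]
eef_rot: [[0.112, 0.994, -0.001], [0.994, -0.112, -0.0], [-0.001, -0.001, -1.0]]
ft_force: [-0.7, -0.3, 0.3]
grip_width: 0.182
finger_force: 0.0
```

```bash
python3 - <<'E'
from workcell import status, vision
import cv2,pickle
c=vision.capture("top");s=vision.capture("scene")
pickle.dump((c,s),open('d4.pkl','wb'))
t=c['img'][130:260,180:305,::-1]
cv2.imwrite('pics/top4.png',cv2.resize(t,None,fx=4.6,fy=4.6,interpolation=cv2.INTER_CUBIC))
cv2.imwrite('pics/sc4.png',cv2.resize(s['img'][165:275,180:310,::-1],None,fx=5,fy=5,interpolation=cv2.INTER_CUBIC))
E
```

```text
(no output)
```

View pics/top4.png

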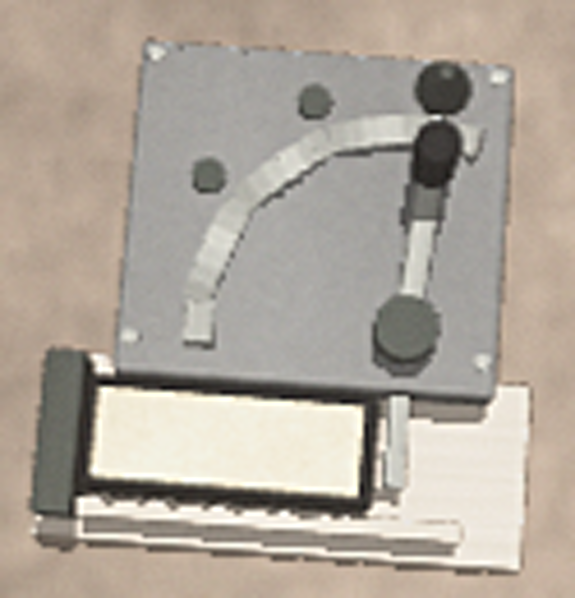

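The picture shows the pack against the stop (its left end at about x=90), the bolt across the mouth behind it (397, 440), and the arm pointing from the hub (405, 325) straight at the cone (443, 88). The gripper is clear.

```bash
python3 -c "
from workcell import job
print(job.finish_job())"
```

```text
the job is handed in; nothing more can be done
None
```

The job is handed in: the pack is home against the end stop, the lever rests in the cone-marked notch with the bolt shut behind the pack, and the screwdriver, tub and tape roll were never approached (about 15 s of the 61 s used).

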